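Put the dops away by size at the polishing bench

TASK

Gather the three brass dops (the pieces with a round cup head) into the round tray, standing each one upright on the tray's floor inside the rubber nest made for its size: the large dop in the large ring, the medium dop in the medium ring, the small dop in the small ring. The two brass wing nuts and the white dropper bottle standing among them do not belong in the tray: leave them standing where they are.

Things in the scene. Friction and masses are not known exactly. Their poses are not given: they have to be found in the camera images.
- dop_large: Large dop (gem holder), one loose piece of brass, standing upright, 50 mm tall: a round foot 50 mm in diameter and 12 mm high, a thinner round stem from 12 to 28 mm height, and a round cup-shaped head 36 mm in diameter from 28 to 50 mm height (seen from above: a round brass head with a dark round middle). Take it by the head. Origin: centre of the underside of the foot; z up. About 0.36 kg.
- dop_medium: Medium dop (gem holder), one loose piece of brass, standing upright, 50 mm tall: a round foot 38 mm in diameter and 12 mm high, a thinner round stem from 12 to 28 mm height, and a round cup-shaped head 28 mm in diameter from 28 to 50 mm height (seen from above: a round brass head with a dark round middle). Take it by the head. Origin: centre of the underside of the foot; z up. About 0.20 kg.
- dop_small: Small dop (gem holder), one loose piece of brass, standing upright, 50 mm tall: a round foot 26 mm in diameter and 12 mm high, a thinner round stem from 12 to 28 mm height, and a round cup-shaped head 20 mm in diameter from 28 to 50 mm height (seen from above: a round brass head with a dark round middle). Take it by the head. Origin: centre of the underside of the foot; z up. About 0.09 kg.
- nest_large: Large nest in the tray: a black rubber ring with a round bore 66 mm in diameter, outer diameter 74 mm, 10 mm high, fixed on the tray's floor (the three nests stand in a triangle with their centres 92 mm apart; which one is where varies). Origin: centre of the ring's underside, level with the tray's floor that a dop stands on, 4 mm above the bench; z up. Meant for the dop with a 50 mm foot.
- nest_medium: Medium nest in the tray: a black rubber ring with a round bore 54 mm in diameter, outer diameter 62 mm, 10 mm high, fixed on the tray's floor (the three nests stand in a triangle with their centres 92 mm apart; which one is where varies). Origin: centre of the ring's underside, level with the tray's floor that a dop stands on, 4 mm above the bench; z up. Meant for the dop with a 38 mm foot.
- nest_small: Small nest in the tray: a black rubber ring with a round bore 42 mm in diameter, outer diameter 50 mm, 10 mm high, fixed on the tray's floor (the three nests stand in a triangle with their centres 92 mm apart; which one is where varies). Origin: centre of the ring's underside, level with the tray's floor that a dop stands on, 4 mm above the bench; z up. Meant for the dop with a 26 mm foot.
- tray: Round metal tray fixed to the bench, 200 mm in diameter, rim 12 mm high and 3 mm thick, floor 4 mm thick. It carries the three nests, each with its centre 53 mm from the tray's centre. Origin: centre of the underside; z up.
- nut_wide: Wide wing nut of a polishing tang, a look-alike of the dops that does not belong in the tray: loose brass piece, 50 mm tall, with a round foot 44 mm in diameter and 12 mm high, but instead of a round head it has two flat wings forming one bar 50 mm long (along its x) and 7 mm thick, from 28 to 50 mm height. Origin: centre of the underside; z up.
- nut_narrow: Narrow wing nut of a polishing tang, a look-alike of the dops that does not belong in the tray: loose brass piece, 50 mm tall, with a round foot 32 mm in diameter and 12 mm high, but instead of a round head it has two flat wings forming one bar 40 mm long (along its x) and 7 mm thick, from 28 to 50 mm height. Origin: centre of the underside; z up.
- bottle: White plastic dropper bottle, loose, standing upright: 36 mm in diameter, 65 mm high, with a narrow grey nozzle up to 95 mm. Origin: centre of the underside; z up. The dops, the wing nuts and the bottle stand on the bench at least 90 mm apart, centre to centre.
There are look-alikes about, which are no part of the job. What is shaped like the dop_large but red is not meant.

How it is judged:
By the outcome, as a careful person would: the job done as asked, in the order asked, and still so for the second after the job is handed in, with the robot touching nothing.
It also fails if it takes over 83 s, if anything falls off the work surface, if the arm or the gripper's body presses on something with over 40 N, if the wrist force passes 120 N, or if a joint passes its speed limit or range.

ROBOT

A 7-joint arm with a two-finger parallel gripper is mounted at the origin on the work surface. World frame = base frame: x ahead of the robot, y to its left, z up, the work surface at z = 0. Lengths are in m, angles in rad, forces in N, time in s.
With the tool pointing down it reaches from about 0.425 to 0.875 m from the base axis. Payload 4.7 kg.
Tool frame: the origin (TCP) lies at the centre of the arm's flange, where the gripper is bolted on; the fingertips stand 182 mm ahead of it and the grasp point (between the pads) lies ahead of it (ctrl.hold_point_z is the z of the grasp point in the tool frame, in m); z points along the fingers, y is the direction in which the jaws open and shut (so a half turn about z gives the same grasp; the last joint's range is limited). The gripper opens to 87 mm and grips with 3 to 60 N. Pads are 19 mm wide; open, the fingers measure 117 mm over their backs; the gripper's body (75 mm by 190 mm) begins 51 mm behind the grasp point.
Start: joints at [1.237, 0.321, -0.07, 1.45, 0.023, 1.371, -0.057], TCP at [0.222, -0.611, 0.405] pointing down, gripper open.
Joint ranges: [-2.86, 2.86], [-0.3, 2.09], [-1.38, 1.24], [0.06, 2.45], [-1.56, 4.7], [0.09, 2.05], [-2.69, 2.69]. Speed limits (rad/s): [2.57, 2.57, 3.14, 3.14, 3.14, 3.14, 3.14].

INTERFACE

Orientations are given as a rotation vector (axis times angle).
In Python, from bench import get_state, imaging, workorder, ctrl gives the robot as it stands.
- The arm moves only by the tool step_arm, never from a script. Its argument "increments" is a list of rows, each an object of numbers: "claw": the opening, from 0 (shut) to 1 (fully open); "tx", "ty", "tz": the shift along the tool's x, y, z in m; "spin": the turn about the tool's z in degrees. A call has 1 to 8 rows; each row is the pose to reach, as a shift and turn from the pose commanded when the call began, along the tool's axes at that moment; what a row does not reach only later rows make up. A row lasts 1/12 s, in which the tool goes at most 41.7 mm and 7.16 degrees, less where a joint would pass 70% of its speed; a pose out of reach is approached as far as the arm can. A call with a gripper value outside its range is refused whole. The fingers move at their own pace and stop on an object; "force" is the grip in N (left out, the last holds). Time passes only in rows, so rows that repeat a pose let the fingers close. It gives the time, the measured TCP pose, the force and the opening at its end, in the units of the state.
- get_state(): the state, without advancing time (a new reading comes with each control period).
- imaging.get_image(name): name is "scene" or "side" or "wrist"; returns the picture (420x560x3 uint8, blue, green, red); there is no depth.
- imaging.camera_params(name): a dict with "intrinsics" (3x3 intrinsics, pixels), "camera_from_world" (4x4, takes a point from world to camera coordinates). Camera axes: x right, y down, z forward; pixel columns grow to the right and rows downward; lengths in m; the calibration is good to about 2 mm. A picture is of the moment at which its call begins: read the wrist's pose just before it. camera_params takes no time and is no camera call; for the wrist camera it gives the pose at the moment of the call.
- workorder.close_job(): hands the job in, once; it reports no verdict.
The state is a dict: "time": time; "joint_positions": joint angles; "qd": joint speeds; "joint_torque": joint torques, N m; "position": TCP position; "tool_rot": TCP orientation; "ft_force": force on the tool from outside, world axes, zero at the start; "torque": the same for the moment, N m; "grip_width": opening from 0.0 (shut) to 1.0 (fully open).
Only numpy, scipy, OpenCV 4.12 (cv2) and the standard library are available. Lean on these libraries where they do the work, as an engineer would, in place of code of your own. Each camera call takes 0.05 s, during which the arm holds its last target. There are 200 camera calls.

## Working session

There is one attempt and no reset: what is moved stays moved. The work goes in short steps, Python scripts to look and compute and a tool call to move; the robot and the scene stay as the last step left them, time stands still between calls to the robot, and variables do not carry over. Pictures are saved under pics/ and viewed, on a budget of 14 in all, crops included, one or two more only if the job needs it, and the job is handed in when it is done.

Besides the shell and the picture viewer there is one more tool, called as a command line: name --argument value ..., lists and objects as JSON in quotes. step_arm: Moves the arm, as the interface text tells. Its arguments: {"type":"object","properties":{"increments":{"type":"array"},"force":{"type":"number"}},"required":["increments"]}

```bash
mkdir -p pics; ls
python3 - <<'E'
from bench import get_state, imaging, workorder, ctrl
import cv2
s=get_state(); print(s, ctrl.hold_point_z)
for n in ("scene","side"):
    im=imaging.get_image(n); cv2.imwrite(f"pics/{n}0.png",im)
    p=imaging.camera_params(n); print(n,p)
E
```

```text
pics
{'time': 0.0, 'joint_positions': array([ 1.23710434,  0.32183989, -0.0700792 ,  1.45165596,  0.02260579,
        1.37077414, -0.05690948]), 'qd': array([ 4.71863729e-04,  2.44400769e-03, -7.74103455e-04, -6.45835354e-04,
       -1.33571655e-04,  5.58093858e-04,  2.34681146e-06]), 'joint_torque': array([ 2.74385802e-04, -4.91296721e+01, -4.04117480e-01, -3.12534714e+01,
       -6.39734580e-02,  4.39442054e-02,  1.78533965e-04]), 'position': array([ 0.22143483, -0.61091299,  0.40365972]), 'tool_rot': array([-3.09239364e+00, -5.43268194e-01,  6.72604068e-04]), 'ft_force': array([ 0.2060122 , -0.55198166,  0.16944793]), 'torque': array([ 0.0411967 , -0.0468123 , -0.02827891]), 'grip_width': 0.9980776602762454} 0.1635
scene {'intrinsics': array([[521.01546174,   0.        , 282.36488524],
       [  0.        , 521.01546174, 211.86707931],
       [  0.        ,   0.        ,   1.        ]]), 'camera_from_world': array([[ 0.76492286,  0.6439713 ,  0.01392787, -0.36638372],
       [ 0.51707273, -0.60100889, -0.60944574, -0.23675437],
       [-0.38409479,  0.47338069, -0.79270544,  1.51974618],
       [ 0.        ,  0.        ,  0.        ,  1.        ]])}
side {'intrinsics': array([[510.04850817,   0.        , 278.38527721],
       [  0.        , 510.04850817, 204.53320035],
       [  0.        ,   0.        ,   1.        ]]), 'camera_from_world': array([[-0.88176865, -0.47122753,  0.02070413,  0.44956794],
       [-0.26254546,  0.45386676, -0.85151327,  0.16660375],
       [ 0.39185957, -0.75627348, -0.52392413,  0.79572343],
       [ 0.        ,  0.        ,  0.        ,  1.        ]])}
```

View pics/scene0.png

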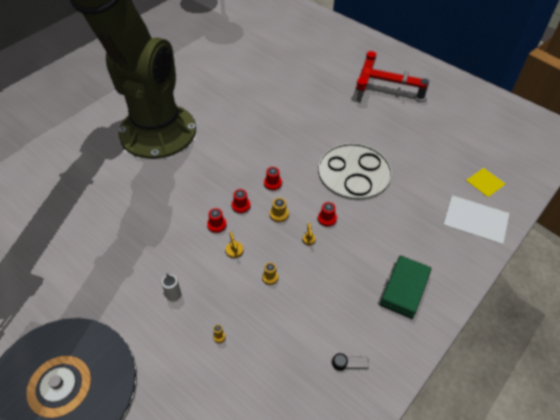

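View pics/side0.png

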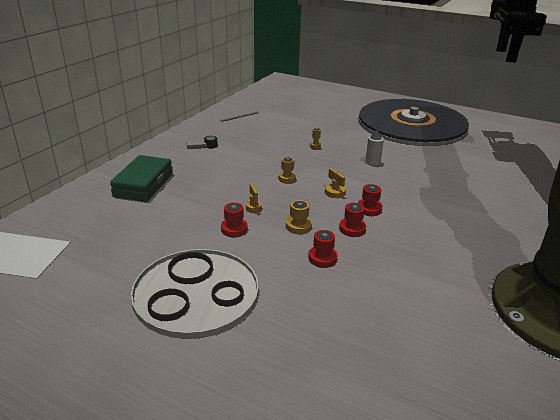

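Scene image: brass round-headed dops at (279,208) large, (270,272) medium and (218,334) small. The brass wing nuts are at (234,245) and (309,235), the bottle at (171,287) and the tray at (354,171). Four red look-alikes are at (216,219), (240,200), (273,177) and (328,212). Next I'll measure positions in both views.

```bash
cat > h.py <<'E'
import numpy as np, cv2
from bench import get_state, imaging, ctrl
def ray(n,uv,P=None):
    P=P or imaging.camera_params(n); K=P["intrinsics"]; T=P["camera_from_world"]; R=T[:3,:3]
    o=-R.T@T[:3,3]; d=R.T@np.linalg.solve(K,[uv[0],uv[1],1.]); return o,d/np.linalg.norm(d)
def plane(n,uv,z,P=None):
    o,d=ray(n,uv,P); return o+d*(z-o[2])/d[2]
def blobs(m,amin):
    n,l,s,c=cv2.connectedComponentsWithStats(m.astype(np.uint8)); return [(c[i].round(1),s[i]) for i in range(1,n) if s[i][4]>=amin]
def brass(im):
    h=cv2.cvtColor(im,cv2.COLOR_BGR2HSV); return ((h[...,0]>14)&(h[...,0]<28)&(h[...,1]>130)&(h[...,2]>60))
def red(im):
    h=cv2.cvtColor(im,cv2.COLOR_BGR2HSV); return (((h[...,0]<8)|(h[...,0]>172))&(h[...,1]>150)&(h[...,2]>60))
def rings(im,box):
    x0,y0,x1,y1=box; g=cv2.cvtColor(im[y0:y1,x0:x1],cv2.COLOR_BGR2GRAY)
    m=cv2.resize(g,None,fx=4,fy=4,interpolation=cv2.INTER_CUBIC)<90
    cs,_=cv2.findContours(m.astype(np.uint8),cv2.RETR_CCOMP,cv2.CHAIN_APPROX_NONE)
    out=[]
    for c in cs:
        if len(c)<40: continue
        (a,b),ax,an=cv2.fitEllipse(c); out.append((((a+.5)/4-.5+x0,(b+.5)/4-.5+y0),np.array(ax)/4))
    return out
E
python3 - <<'E'
from h import *
for n,box in (("scene",(312,138,398,204)),("side",(125,240,268,340))):
    im=cv2.imread(f"pics/{n}0.png"); print(n)
    for f in (brass,red):
        for c,s in blobs(f(im),25):
            if s[4]<900: print(f.__name__,c,s,plane(n,c,.025)[:2].round(3), "foot", plane(n,(s[0]+s[2]/2-.5,s[1]+s[3]-1),0)[:2].round(3))
    for e,ax in rings(im,box):print("ring",np.round(e,1),ax.round(1),plane(n,e,.014).round(4))
im=cv2.imread("pics/scene0.png")[130:350,150:400]
cv2.imwrite("pics/crop.png",cv2.resize(im,None,fx=2.6,fy=2.6,interpolation=cv2.INTER_CUBIC))
E
```

```text
scene
brass [546.   56.4] [530  40  30  31 385] [0.726 1.061] foot [0.746 1.026]
brass [485.9 182.9] [467 168  38  29 110] [0.829 0.422] foot [0.846 0.404]
brass [278.9 212.2] [270 200  19  22 264] [ 0.476 -0.011] foot [ 0.483 -0.017]
brass [308.7 236.5] [303 224  12  21 145] [ 0.579 -0.02 ] foot [ 0.583 -0.024]
brass [233.7 247.9] [226 233  17  25 243] [ 0.464 -0.163] foot [ 0.47  -0.171]
brass [270.  275.8] [263 265  15  19 192] [ 0.58  -0.165] foot [ 0.583 -0.168]
brass [218.9 336. ] [214 329  11  14 112] [ 0.594 -0.347] foot [ 0.595 -0.35 ]
red [374.5  72.6] [357  51  46  39 605] [0.344 0.615] foot [0.387 0.586]
red [415.1  81.8] [406  77  21  11 135] [0.466 0.661] foot [0.47  0.671]
red [272.5 180.6] [264 169  18  21 244] [0.395 0.058] foot [0.401 0.052]
red [240.5 203.3] [232 191  18  22 256] [ 0.384 -0.053] foot [ 0.389 -0.06 ]
red [327.  216.5] [318 204  19  22 263] [0.576 0.057] foot [0.583 0.052]
red [216.2 222.7] [207 209  19  23 269] [ 0.38  -0.137] foot [ 0.383 -0.144]
ring [327.8 203. ] [1.1 6.5] [0.5473 0.101  0.014 ]
ring [357.  198.6] [1.  6.8] [0.5961 0.1624 0.014 ]
[... 675 characters left out ...]
foot [ 0.569 -0.005]
brass [299.4 219.2] [286 200  26  34 489] [0.462 0.008] foot [0.458 0.016]
red [361.8 212.8] [340 184  42  53 825] [ 0.367 -0.073] foot [ 0.352 -0.033]
red [233.7 221.8] [221 202  26  35 503] [0.564 0.076] foot [0.559 0.085]
red [323.8 251.1] [309 230  28  38 580] [0.381 0.076] foot [0.377 0.088]
ring [168.1 304.5] [32.2 42.7] [0.5373 0.3026 0.014 ]
ring [168.2 304.3] [19.  34.4] [0.5375 0.3021 0.014 ]
ring [193.7 288.1] [ 95.9 132. ] [0.5261 0.2533 0.014 ]
ring [227.3 293.3] [25.8 32.8] [0.4735 0.2375 0.014 ]
ring [227.3 293.1] [13.2 24.8] [0.4736 0.2373 0.014 ]
ring [191.  272.2] [ 39.  120.4] [0.5532 0.2235 0.014 ]
ring [190.2 267.6] [20.  37.9] [0.5614 0.2145 0.014 ]
```

View pics/crop.png

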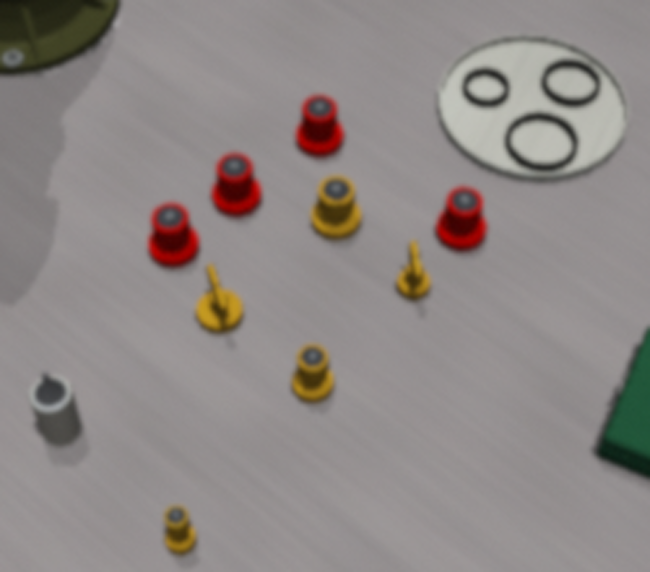

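```bash
cat >> h.py <<'E'
def tri(a,b):
    A=[];y=[]
    for n,uv in (("scene",a),("side",b)):
        o,d=ray(n,uv); M=np.eye(3)-np.outer(d,d); A.append(M); y.append(M@o)
    p,r,*_=np.linalg.lstsq(np.vstack(A),np.hstack(y),rcond=None); return p,r**.5
E
python3 - <<'E'
from h import *
D={"L":((278.9,212.2),(299.4,219.2)),"M":((270,275.8),(287.5,171.9)),"S":((218.9,336),(316.1,139.4)),"nutW":((233.7,247.9),(336.1,186)),"nutN":((308.7,236.5),(253.7,201.3)),
"nS":((336.4,163.4),(227.3,293.3)),"nM":((369.1,161.6),(168.1,304.5)),"nL":((357.8,184.3),(190.2,267.6)),"bottle":((171,286),(374.5,151)),"redA":((327,216.5),(233.7,221.8)),"redB":((272.5,180.6),(323.8,251.1))}
P={}
for k,v in D.items():
    P[k],r=tri(*v); print(k,P[k].round(4),r.round(4),"reach",np.hypot(*P[k][:2]).round(3))
for a,b in ("SM","SL","ML"): print(a,b,np.linalg.norm((P["n"+a]-P["n"+b])[:2]).round(4))
print("centre",(P["nS"]+P["nM"]+P["nL"])/3)
s=get_state(); print(cv2.Rodrigues(s["tool_rot"])[0].round(3)); w=imaging.camera_params("wrist")
print(w); T=np.eye(4);T[:3,:3]=cv2.Rodrigues(s["tool_rot"])[0];T[:3,3]=s["position"]; print("cam in tool",(np.linalg.inv(T)@np.linalg.inv(w["camera_from_world"])).round(3))
E
```

```text
L [ 0.4696 -0.0056  0.0147] [0.0025] reach 0.47
M [ 0.5756 -0.162   0.0169] [0.0022] reach 0.598
S [ 0.5906 -0.3465  0.0202] [0.0029] reach 0.685
nutW [ 0.4577 -0.1596  0.0155] [0.0022] reach 0.485
nutN [ 0.5759 -0.0162  0.0171] [0.0009] reach 0.576
nS [0.4779 0.2322 0.0079] [0.0008] reach 0.531
nM [0.5426 0.2975 0.0075] [0.0005] reach 0.619
nL [0.5668 0.2086 0.0078] [0.0005] reach 0.604
bottle [ 0.4319 -0.3329  0.033 ] [0.0003] reach 0.545
redA [0.5722 0.0638 0.0149] [0.0004] reach 0.576
redB [0.3878 0.0645 0.0146] [0.0026] reach 0.393
S M 0.092
S L 0.092
M L 0.0921
centre [0.52909778 0.24606327 0.00772105]
[[ 0.94   0.341 -0.001]
 [ 0.341 -0.94   0.002]
 [-0.    -0.002 -1.   ]]
{'intrinsics': array([[327.54757725,   0.        , 278.61927778],
       [  0.        , 327.54757725, 213.06651722],
       [  0.        ,   0.        ,   1.        ]]), 'camera_from_world': array([[ 3.40368256e-01, -9.40292050e-01, -5.58516454e-04,
        -6.49996026e-01],
       [-9.00528517e-01, -3.26145387e-01,  2.87537087e-01,
        -3.57373926e-02],
       [-2.70550995e-01, -9.73655370e-02, -9.57769341e-01,
         3.90591032e-01],
       [ 0.00000000e+00,  0.00000000e+00,  0.00000000e+00,
         1.00000000e+00]])}
cam in tool [[-0.001 -0.958 -0.287  0.078]
 [ 1.    -0.001  0.001  0.   ]
 [-0.001 -0.287  0.958  0.02 ]
 [ 0.     0.     0.     1.   ]]
```

Nests check out at 92 mm apart, with midpoints about 8 mm above the bench as expected. The dops agree between views to within 3 mm. I'll move above the large dop.

```bash
cat >> h.py <<'E'
def go(x,y,z):
    s=get_state(); R=cv2.Rodrigues(s["tool_rot"])[0]; g=s["position"]+R[:,2]*ctrl.hold_point_z
    print("grasp",g.round(4),"shift mm",(R.T@(np.array([x,y,z])-g)*1000).round(1),"q",s["joint_positions"].round(2),"t",round(s["time"],2),"yaw",np.degrees(np.arctan2(R[1,0],R[0,0])).round(1),"w",round(s["grip_width"],3),"f",s["ft_force"].round(1))
E
python3 -c "
from h import *
go(.4696,-.0056,.13)"
```

```text
grasp [ 0.2213 -0.6107  0.2403] shift mm [ 439.7 -484.   111.1] q [ 1.24  0.32 -0.07  1.45  0.02  1.37 -0.06] t 0.1 yaw 19.9 w 1.003 f [ 0.2 -0.6  0.6]
```

step_arm --increments '[{"tx":0.022,"ty":-0.024,"tz":0.006},{"tx":0.05,"ty":-0.055,"tz":0.013},{"tx":0.078,"ty":-0.085,"tz":0.02},{"tx":0.105,"ty":-0.115,"tz":0.027},{"tx":0.132,"ty":-0.145,"tz":0.034},{"tx":0.16,"ty":-0.176,"tz":0.041},{"tx":0.188,"ty":-0.207,"tz":0.048},{"tx":0.21,"ty":-0.231,"tz":0.053}]'

```text
invalid input at $.increments[0]: expected keys claw, tx, ty, tz, spin
```

```bash
python3 -c "
from h import *
go(.4696,-.0056,.13)"
```

```text
grasp [ 0.2213 -0.6107  0.2403] shift mm [ 439.7 -484.   111.1] q [ 1.24  0.32 -0.07  1.45  0.02  1.37 -0.06] t 0.1 yaw 19.9 w 1.003 f [ 0.2 -0.6  0.6]
```

step_arm --increments '[{"claw":1,"tx":0.02,"ty":-0.022,"tz":0.005,"spin":0},{"claw":1,"tx":0.045,"ty":-0.05,"tz":0.011,"spin":0},{"claw":1,"tx":0.07,"ty":-0.078,"tz":0.017,"spin":0},{"claw":1,"tx":0.096,"ty":-0.106,"tz":0.024,"spin":0},{"claw":1,"tx":0.123,"ty":-0.135,"tz":0.03,"spin":0},{"claw":1,"tx":0.15,"ty":-0.165,"tz":0.037,"spin":0},{"claw":1,"tx":0.177,"ty":-0.195,"tz":0.044,"spin":0},{"claw":1,"tx":0.2,"ty":-0.22,"tz":0.05,"spin":0}]'

```text
time: 0.77
position: [0.3352, -0.3331, 0.354]
tool_rot: [-3.093, -0.546, 0.001]
ft_force: [1.5, -0.4, 0.3]
grip_width: 0.999
```

```bash
python3 -c "
from h import *
go(.4696,-.0056,.13)"
```

```text
grasp [ 0.3351 -0.333   0.1905] shift mm [ 238.4 -261.5   60.7] q [ 1.   -0.01 -0.27  1.93 -0.    1.22 -0.49] t 0.77 yaw 20.0 w 0.999 f [ 1.5 -0.4  0.3]
```

step_arm --increments '[{"claw":1,"tx":0.027,"ty":-0.03,"tz":0.007,"spin":0},{"claw":1,"tx":0.054,"ty":-0.06,"tz":0.014,"spin":0},{"claw":1,"tx":0.081,"ty":-0.09,"tz":0.021,"spin":0},{"claw":1,"tx":0.108,"ty":-0.12,"tz":0.028,"spin":0},{"claw":1,"tx":0.135,"ty":-0.15,"tz":0.035,"spin":0},{"claw":1,"tx":0.162,"ty":-0.18,"tz":0.042,"spin":0},{"claw":1,"tx":0.185,"ty":-0.205,"tz":0.047,"spin":0},{"claw":1,"tx":0.2,"ty":-0.22,"tz":0.05,"spin":0}]'

```text
time: 1.43
position: [0.4479, -0.057, 0.3042]
tool_rot: [-3.092, -0.55, 0.0]
ft_force: [-1.6, 0.1, -0.1]
grip_width: 0.997
```

```bash
python3 -c "
from h import *
go(.4696,-.0056,.13)
P=imaging.camera_params('wrist');im=imaging.get_image('wrist');cv2.imwrite('pics/w1.png',im)
for c,s in blobs(brass(im),60):print(c,s,plane('wrist',c,.03,P).round(3))
"
```

```text
grasp [ 0.4479 -0.0569  0.1407] shift mm [ 38.1 -40.6  10.7] q [ 0.7  -0.   -0.62  2.03 -0.    1.11 -1.14] t 1.43 yaw 20.2 w 0.997 f [-1.6  0.1 -0.1]
[285.8  35.7] [ 258    8   57   56 1739] [ 0.572 -0.017  0.03 ]
[455.6 110. ] [ 426   87   76   48 2125] [ 0.57  -0.153  0.03 ]
[227.6 164.5] [ 194  138   62   61 1955] [ 0.473 -0.006  0.03 ]
[393.  238.1] [ 363  214   69   55 2172] [ 0.462 -0.154  0.03 ]
[ 96.2 306.6] [ 84 279  32  56 813] [0.312 0.065 0.03 ]
[461.4 307.3] [443 279  31  57 765] [ 0.423 -0.239  0.03 ]
[421.3 358.5] [ 253  347  307   20 4721] [ 0.362 -0.231  0.03 ]
```

View pics/w1.png

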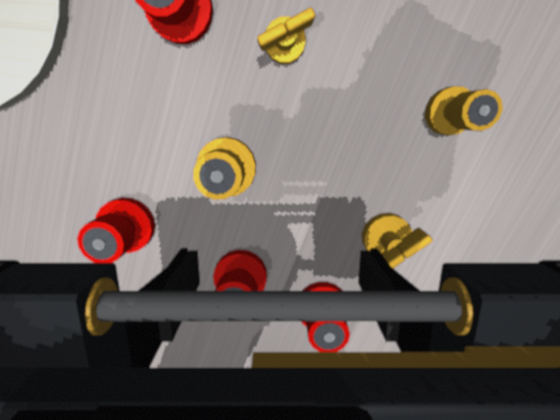

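Wrist view: large dop head centre at (217,177), medium head at (484,110). The wing nuts are at (285,40) and (393,238); the red pieces are easy to tell apart.

```bash
python3 -c "
from h import *
P=imaging.camera_params('wrist')
p=plane('wrist',(217,177),.05,P);m=plane('wrist',(484,110),.05,P);print(p,m)
go(p[0],p[1],.041)
"
```

```text
[ 4.66447476e-01 -3.18009899e-04  5.00000000e-02] [ 0.57405595 -0.15739573  0.05      ]
grasp [ 0.4491 -0.0538  0.1406] shift mm [ 34.7 -43.8  99.8] q [ 0.69  0.   -0.62  2.03 -0.    1.11 -1.14] t 1.48 yaw 20.4 w 0.998 f [1.  4.  0.1]
```

step_arm --increments '[{"claw":1,"tx":0.017,"ty":-0.02,"tz":0,"spin":0},{"claw":1,"tx":0.034,"ty":-0.04,"tz":0,"spin":0},{"claw":1,"tx":0.034,"ty":-0.04,"tz":0,"spin":0},{"claw":1,"tx":0.034,"ty":-0.04,"tz":0,"spin":0}]'

```text
time: 1.82
position: [0.466, -0.0108, 0.3045]
tool_rot: [-3.093, -0.549, 0.001]
ft_force: [0.4, 0.0, -0.3]
grip_width: 0.997
```

```bash
python3 -c "
from h import *
s=get_state()
P=imaging.camera_params('wrist');im=imaging.get_image('wrist');cv2.imwrite('pics/w2.png',im)
for c,s in blobs(brass(im),60):print(c,s,plane('wrist',c,.05,P).round(4))
go(.467,-.004,.041)
"
```

```text
[334.8  84.4] [ 311   65   57   43 1473] [ 0.5703 -0.0133  0.05  ]
[496.4 152.3] [ 464  129   81   48 2255] [ 0.5682 -0.1385  0.05  ]
[270.1 202. ] [ 242  176   57   65 1910] [0.4788 0.     0.05  ]
[422.4 268.2] [ 399  247   48   44 1521] [ 0.4692 -0.1309  0.05  ]
[ 95.7 306.2] [ 85 279  30  56 789] [0.3469 0.1044 0.05  ]
[462.7 306.4] [443 279  30  56 648] [ 0.4497 -0.1778  0.05  ]
[420.3 358.4] [ 253  347  307   20 4769] [ 0.3918 -0.1688  0.05  ]
grasp [ 0.4656 -0.0121  0.1409] shift mm [ 4.2 -7.1 99.9] q [ 0.64  0.04 -0.67  2.    0.03  1.12 -1.27] t 1.87 yaw 20.0 w 1.0 f [ 1.  -0.4 -0.3]
```

View pics/w2.png

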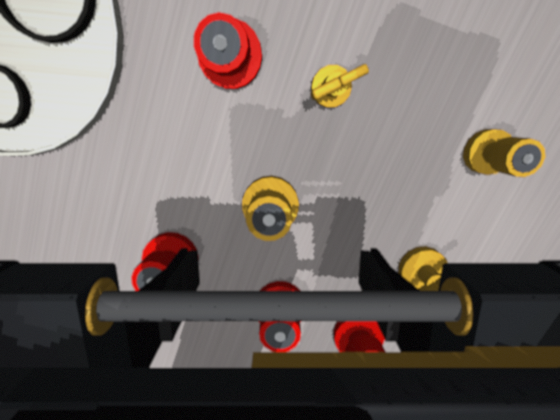

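```bash
python3 -c "
from h import *
P=imaging.camera_params('wrist')
p=plane('wrist',(269,219),.05,P);m=plane('wrist',(528,158),.05,P);print(p,m,plane('wrist',(270,196),.012,P))
go(p[0],p[1],.041)
"
```

```text
[ 0.465801   -0.00507154  0.05      ] [ 0.57174723 -0.16336322  0.05      ] [ 0.4737281  -0.00209139  0.012     ]
grasp [ 0.4656 -0.0121  0.1409] shift mm [ 2.7 -6.5 99.9] q [ 0.64  0.04 -0.67  2.    0.03  1.12 -1.27] t 1.87 yaw 20.0 w 1.0 f [ 1.  -0.4 -0.3]
```

step_arm --increments '[{"claw":1,"tx":0.003,"ty":-0.007,"tz":0.02,"spin":0},{"claw":1,"tx":0.003,"ty":-0.007,"tz":0.045,"spin":0},{"claw":1,"tx":0.003,"ty":-0.007,"tz":0.07,"spin":0},{"claw":1,"tx":0.003,"ty":-0.007,"tz":0.09,"spin":0},{"claw":1,"tx":0.003,"ty":-0.007,"tz":0.1,"spin":0},{"claw":1,"tx":0.003,"ty":-0.007,"tz":0.1,"spin":0},{"claw":0.8,"tx":0.003,"ty":-0.007,"tz":0.1,"spin":0},{"claw":0.6,"tx":0.003,"ty":-0.007,"tz":0.1,"spin":0}]' --force 30

```text
time: 2.53
position: [0.467, -0.0048, 0.2059]
tool_rot: [3.094, 0.542, 0.003]
ft_force: [0.0, -0.3, -0.1]
grip_width: 0.918
```

step_arm --increments '[{"claw":0.5,"tx":0,"ty":0,"tz":0,"spin":0},{"claw":0.4,"tx":0,"ty":0,"tz":0,"spin":0},{"claw":0.3,"tx":0,"ty":0,"tz":0,"spin":0},{"claw":0.3,"tx":0,"ty":0,"tz":0,"spin":0},{"claw":0.3,"tx":0,"ty":0,"tz":0,"spin":0},{"claw":0.3,"tx":0,"ty":0,"tz":0,"spin":0}]' --force 30

```text
time: 3.03
position: [0.4664, -0.0043, 0.2049]
tool_rot: [3.094, 0.544, 0.0]
ft_force: [-0.1, -0.2, 0.4]
grip_width: 0.477
```

```bash
python3 -c "
from h import *
go(.567,.2086,.13)"
```

```text
grasp [ 0.4664 -0.0044  0.0414] shift mm [ 167.2 -165.9  -88.7] q [ 0.59  0.2  -0.67  2.09  0.15  0.91 -1.4 ] t 3.03 yaw 19.9 w 0.477 f [-0.1 -0.2  0.4]
```

step_arm --increments '[{"claw":0.2,"tx":0,"ty":0,"tz":0,"spin":0},{"claw":0.2,"tx":0,"ty":0,"tz":0,"spin":0},{"claw":0.2,"tx":0,"ty":0,"tz":0,"spin":0},{"claw":0.2,"tx":0,"ty":0,"tz":0,"spin":0},{"claw":0.2,"tx":0,"ty":0,"tz":-0.01,"spin":0},{"claw":0.2,"tx":0,"ty":0,"tz":-0.025,"spin":0},{"claw":0.2,"tx":0,"ty":0,"tz":-0.04,"spin":0},{"claw":0.2,"tx":0,"ty":0,"tz":-0.05,"spin":0}]' --force 30

```text
time: 3.7
position: [0.4663, -0.0046, 0.2558]
tool_rot: [3.094, 0.544, 0.001]
ft_force: [-0.4, -1.2, -4.9]
grip_width: 0.407
```

step_arm --increments '[{"claw":0.2,"tx":0,"ty":0,"tz":-0.02,"spin":0},{"claw":0.2,"tx":0,"ty":0,"tz":-0.035,"spin":0},{"claw":0.2,"tx":0,"ty":0,"tz":-0.04,"spin":0},{"claw":0.2,"tx":0,"ty":0,"tz":-0.04,"spin":0}]' --force 30

```text
time: 4.03
position: [0.4667, -0.0045, 0.2959]
tool_rot: [3.093, 0.543, 0.004]
ft_force: [0.3, 0.2, -4.5]
grip_width: 0.404
```

```bash
python3 -c "
from h import *
go(.567,.2086,.13)"
```

```text
grasp [ 0.4672 -0.0047  0.1324] shift mm [ 166.5 -166.5    2.4] q [ 0.63  0.05 -0.69  2.    0.04  1.09 -1.3 ] t 4.03 yaw 19.9 w 0.404 f [ 0.3  0.2 -4.5]
```

Large dop is held: opening matches 36 mm and the load is about 4 N. Moving it over the large nest.

step_arm --increments '[{"claw":0.2,"tx":0.015,"ty":-0.015,"tz":0,"spin":0},{"claw":0.2,"tx":0.035,"ty":-0.035,"tz":0,"spin":0},{"claw":0.2,"tx":0.058,"ty":-0.058,"tz":0,"spin":0},{"claw":0.2,"tx":0.082,"ty":-0.082,"tz":0,"spin":0},{"claw":0.2,"tx":0.107,"ty":-0.107,"tz":0,"spin":0},{"claw":0.2,"tx":0.132,"ty":-0.132,"tz":0,"spin":0},{"claw":0.2,"tx":0.153,"ty":-0.153,"tz":0,"spin":0},{"claw":0.2,"tx":0.166,"ty":-0.166,"tz":0,"spin":0}]' --force 30

```text
time: 4.7
position: [0.5659, 0.2117, 0.2929]
tool_rot: [-3.091, -0.548, 0.003]
ft_force: [-0.1, 0.7, -3.7]
grip_width: 0.409
```

step_arm --increments '[{"claw":0.2,"tx":0,"ty":0,"tz":0,"spin":0},{"claw":0.2,"tx":0,"ty":0,"tz":0,"spin":0},{"claw":0.2,"tx":0,"ty":0,"tz":0,"spin":0}]' --force 30

```text
time: 4.95
position: [0.5654, 0.2073, 0.293]
tool_rot: [3.093, 0.543, -0.005]
ft_force: [-0.1, 0.4, -4.8]
grip_width: 0.405
```

```bash
python3 -c "
from h import *
go(.567,.2086,.045)
P=imaging.camera_params('wrist');im=imaging.get_image('wrist');cv2.imwrite('pics/w3.png',im)
K,T=P['intrinsics'],P['camera_from_world']
for q in ((.5668,.2086,.014),(.4779,.2322,.014),(.5426,.2975,.014)):
    c=T[:3,:3]@np.array(q)+T[:3,3]; print((K@c/c[2])[:2].round(1))
"
```

```text
grasp [0.5649 0.207  0.1295] shift mm [ 2.8 -0.9 84.5] q [ 0.23  0.4  -0.77  1.69  0.3   1.18 -1.84] t 4.95 yaw 19.9 w 0.405 f [-0.1  0.4 -4.8]
[276.6 210. ]
[217.9 291.4]
[164.1 201.3]
```

View pics/w3.png

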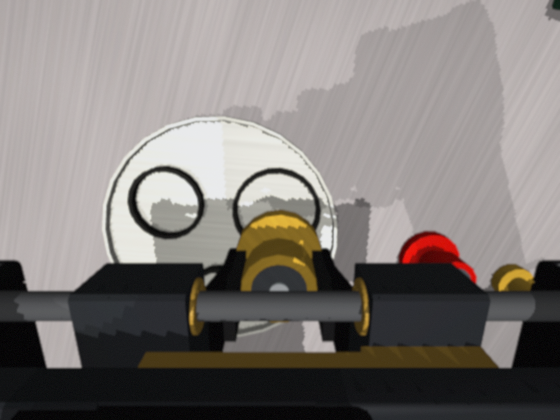

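Rings show where predicted: large at (277,209), medium at (166,202). I'll lower into the large nest.

step_arm --increments '[{"claw":0.2,"tx":0.002,"ty":-0.001,"tz":0.012,"spin":0},{"claw":0.2,"tx":0.002,"ty":-0.001,"tz":0.03,"spin":0},{"claw":0.2,"tx":0.002,"ty":-0.001,"tz":0.048,"spin":0},{"claw":0.2,"tx":0.002,"ty":-0.001,"tz":0.062,"spin":0},{"claw":0.2,"tx":0.002,"ty":-0.001,"tz":0.072,"spin":0},{"claw":0.2,"tx":0.002,"ty":-0.001,"tz":0.078,"spin":0},{"claw":0.2,"tx":0.002,"ty":-0.001,"tz":0.081,"spin":0},{"claw":0.2,"tx":0.002,"ty":-0.001,"tz":0.083,"spin":0}]' --force 30

```text
time: 5.67
position: [0.5676, 0.2099, 0.2116]
tool_rot: [-3.094, -0.543, -0.0]
ft_force: [0.3, 0.2, -3.8]
grip_width: 0.407
```

```bash
python3 -c "
from h import *
go(.567,.2086,.0454)"
```

```text
grasp [0.5676 0.2099 0.0481] shift mm [-1.   1.1  2.7] q [ 0.19  0.5  -0.73  1.75  0.38  1.04 -1.9 ] t 5.67 yaw 19.9 w 0.407 f [ 0.3  0.2 -3.8]
```

step_arm --increments '[{"claw":0.2,"tx":0,"ty":0,"tz":0.001,"spin":0},{"claw":0.2,"tx":0,"ty":0,"tz":0.002,"spin":0},{"claw":0.2,"tx":0,"ty":0,"tz":0.002,"spin":0}]' --force 30

```text
time: 5.92
position: [0.5676, 0.2101, 0.2102]
tool_rot: [3.094, 0.544, 0.002]
ft_force: [0.4, 0.3, -4.4]
grip_width: 0.406
```

```bash
python3 -c "
from h import *
go(.567,.2086,.0454)"
```

```text
grasp [0.5678 0.2101 0.0467] shift mm [-1.2  1.1  1.3] q [ 0.19  0.5  -0.73  1.75  0.38  1.04 -1.9 ] t 5.92 yaw 19.9 w 0.406 f [ 0.4  0.3 -4.4]
```

Still unloaded by about 1 mm, so I'll lower a touch more, open, and rise. The opening stays partial to begin with.

step_arm --increments '[{"claw":0.2,"tx":0,"ty":0,"tz":0.001,"spin":0},{"claw":0.2,"tx":0,"ty":0,"tz":0.0015,"spin":0},{"claw":0.2,"tx":0,"ty":0,"tz":0.0015,"spin":0},{"claw":0.5,"tx":0,"ty":0,"tz":0.0015,"spin":0},{"claw":0.7,"tx":0,"ty":0,"tz":0.0015,"spin":0},{"claw":0.7,"tx":0,"ty":0,"tz":0.0015,"spin":0},{"claw":0.7,"tx":0,"ty":0,"tz":0.0015,"spin":0},{"claw":0.7,"tx":0,"ty":0,"tz":0.0015,"spin":0}]' --force 30

```text
time: 6.58
position: [0.5675, 0.21, 0.2084]
tool_rot: [-3.094, -0.544, -0.001]
ft_force: [-0.3, 0.3, 0.1]
grip_width: 0.663
```

step_arm --increments '[{"claw":0.7,"tx":0,"ty":0,"tz":-0.01,"spin":0},{"claw":0.7,"tx":0,"ty":0,"tz":-0.03,"spin":0},{"claw":0.7,"tx":0,"ty":0,"tz":-0.055,"spin":0},{"claw":0.7,"tx":0,"ty":0,"tz":-0.075,"spin":0},{"claw":0.7,"tx":0,"ty":0,"tz":-0.085,"spin":0},{"claw":0.7,"tx":0,"ty":0,"tz":-0.085,"spin":0}]'

```text
time: 7.08
position: [0.5682, 0.2106, 0.2964]
tool_rot: [-3.094, -0.544, -0.008]
ft_force: [0.2, -0.3, -0.3]
grip_width: 0.7
```

```bash
python3 -c "
from h import *
go(.574,-.161,.13)
im=imaging.get_image('wrist')
a=imaging.get_image('scene')[120:340,160:400]
cv2.imwrite('pics/s3.png',np.hstack([cv2.resize(a,(458,420),interpolation=cv2.INTER_CUBIC),im[:,100:440]]))
"
```

```text
grasp [0.569  0.2108 0.1329] shift mm [-122.1  351.3    2.5] q [ 0.23  0.4  -0.77  1.68  0.3   1.18 -1.84] t 7.08 yaw 19.9 w 0.7 f [ 0.2 -0.3 -0.3]
```

View pics/s3.png

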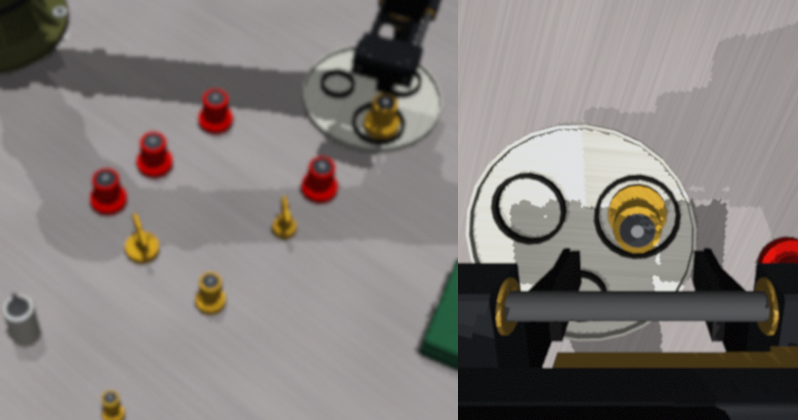

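Large dop stands upright inside the large ring. Next is the medium dop, the round-headed brass piece at about (0.574,-0.162).

step_arm --increments '[{"claw":0.8,"tx":-0.007,"ty":0.02,"tz":0,"spin":0},{"claw":0.8,"tx":-0.018,"ty":0.053,"tz":0,"spin":0},{"claw":0.8,"tx":-0.031,"ty":0.09,"tz":0,"spin":0},{"claw":0.8,"tx":-0.044,"ty":0.127,"tz":0,"spin":0},{"claw":0.8,"tx":-0.057,"ty":0.165,"tz":0,"spin":0},{"claw":0.8,"tx":-0.07,"ty":0.203,"tz":0,"spin":0},{"claw":0.8,"tx":-0.083,"ty":0.24,"tz":0,"spin":0},{"claw":0.8,"tx":-0.096,"ty":0.277,"tz":0,"spin":0}]'

```text
time: 7.85
position: [0.5705, -0.0854, 0.2915]
tool_rot: [-3.093, -0.543, 0.004]
ft_force: [0.6, 0.8, -0.1]
grip_width: 0.8
```

step_arm --increments '[{"claw":0.8,"tx":-0.012,"ty":0.034,"tz":0,"spin":0},{"claw":0.8,"tx":-0.021,"ty":0.06,"tz":0,"spin":0},{"claw":0.8,"tx":-0.026,"ty":0.073,"tz":0,"spin":0},{"claw":0.8,"tx":-0.026,"ty":0.073,"tz":0,"spin":0},{"claw":0.8,"tx":-0.026,"ty":0.073,"tz":0,"spin":0},{"claw":0.8,"tx":-0.026,"ty":0.073,"tz":0,"spin":0}]'

```text
time: 8.35
position: [0.5721, -0.1578, 0.2927]
tool_rot: [-3.091, -0.548, 0.001]
ft_force: [-0.5, 0.7, -0.8]
grip_width: 0.796
```

```bash
cat >> h.py <<'E'
def head(im,P):
    # dark round middle ringed by brass: hole contours in the brass mask
    m=brass(im).astype(np.uint8); m[260:]=0
    cs,h=cv2.findContours(m,cv2.RETR_CCOMP,cv2.CHAIN_APPROX_NONE)
    for c,hh in zip(cs,h[0]):
        if hh[3]>=0 and cv2.contourArea(c)>60:
            (u,v),r=cv2.minEnclosingCircle(c); print("head px",round(u,1),round(v,1),"r",round(r,1),plane('wrist',(u,v),.049,P).round(4))
E
python3 -c "
from h import *
go(.574,-.162,.041)
P=imaging.camera_params('wrist');im=imaging.get_image('wrist');cv2.imwrite('pics/w4.png',im)
head(im,P)"
```

```text
grasp [ 0.572  -0.1575  0.1292] shift mm [ 0.3  5.1 88.2] q [ 0.76  0.35 -0.64  1.71  0.22  1.15 -1.16] t 8.35 yaw 20.1 w 0.796 f [-0.5  0.7 -0.8]
head px 280.7 228.6 r 14.7 [ 0.5716 -0.1598  0.049 ]
```

View pics/w4.png

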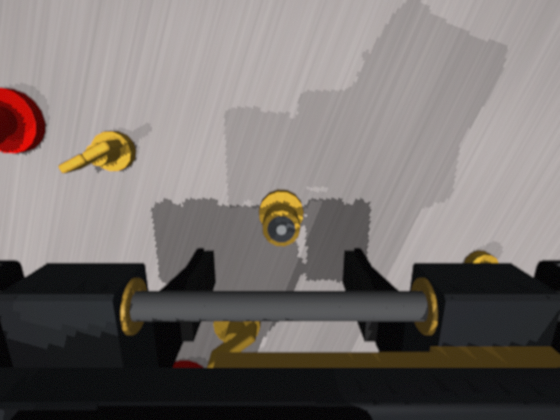

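Wrist view: medium dop head at (281,229), nothing near the fingers. I'll descend and grip it.

step_arm --increments '[{"claw":0.8,"tx":0,"ty":0.003,"tz":0.015,"spin":0},{"claw":0.8,"tx":0,"ty":0.003,"tz":0.038,"spin":0},{"claw":0.8,"tx":0,"ty":0.003,"tz":0.062,"spin":0},{"claw":0.8,"tx":0,"ty":0.003,"tz":0.08,"spin":0},{"claw":0.7,"tx":0,"ty":0.003,"tz":0.088,"spin":0},{"claw":0.6,"tx":0,"ty":0.003,"tz":0.088,"spin":0},{"claw":0.1,"tx":0,"ty":0.003,"tz":0.088,"spin":0},{"claw":0.1,"tx":0,"ty":0.003,"tz":0.088,"spin":0}]' --force 25

```text
time: 9.07
position: [0.5739, -0.1628, 0.2067]
tool_rot: [3.093, 0.545, 0.003]
ft_force: [-0.3, 0.3, 0.1]
grip_width: 0.579
```

step_arm --increments '[{"claw":0.1,"tx":0,"ty":0,"tz":0,"spin":0},{"claw":0.1,"tx":0,"ty":0,"tz":0,"spin":0},{"claw":0.1,"tx":0,"ty":0,"tz":0,"spin":0},{"claw":0.1,"tx":0,"ty":0,"tz":0,"spin":0},{"claw":0.1,"tx":0,"ty":0,"tz":0,"spin":0},{"claw":0.1,"tx":0,"ty":0,"tz":0,"spin":0},{"claw":0.1,"tx":0,"ty":0,"tz":0,"spin":0},{"claw":0.1,"tx":0,"ty":0,"tz":0,"spin":0}]' --force 25

```text
time: 9.73
position: [0.5733, -0.163, 0.206]
tool_rot: [-3.094, -0.544, -0.001]
ft_force: [-1.8, 2.9, 4.9]
grip_width: 0.311
```

```bash
python3 -c "
from h import *
go(.5426,.2975,.13)"
```

```text
grasp [ 0.5734 -0.163   0.0425] shift mm [ 128.2 -443.4  -87.4] q [ 0.73  0.45 -0.6   1.78  0.3   1.   -1.21] t 9.73 yaw 19.9 w 0.311 f [-1.8  2.9  4.9]
```

step_arm --increments '[{"claw":0.1,"tx":0,"ty":0,"tz":-0.005,"spin":0},{"claw":0.1,"tx":0,"ty":0,"tz":-0.02,"spin":0},{"claw":0.1,"tx":0,"ty":0,"tz":-0.045,"spin":0},{"claw":0.1,"tx":0,"ty":0,"tz":-0.07,"spin":0},{"claw":0.1,"tx":0,"ty":0,"tz":-0.088,"spin":0},{"claw":0.1,"tx":0,"ty":0,"tz":-0.095,"spin":0},{"claw":0.1,"tx":0,"ty":0,"tz":-0.095,"spin":0},{"claw":0.1,"tx":0,"ty":0,"tz":-0.095,"spin":0}]' --force 25

```text
time: 10.4
position: [0.5725, -0.1639, 0.2994]
tool_rot: [3.094, 0.543, -0.002]
ft_force: [0.3, 0.7, -3.3]
grip_width: 0.31
```

step_arm --increments '[{"claw":0.1,"tx":0.004,"ty":-0.015,"tz":0,"spin":0},{"claw":0.1,"tx":0.011,"ty":-0.04,"tz":0,"spin":0},{"claw":0.1,"tx":0.02,"ty":-0.07,"tz":0,"spin":0},{"claw":0.1,"tx":0.029,"ty":-0.1,"tz":0,"spin":0},{"claw":0.1,"tx":0.038,"ty":-0.13,"tz":0,"spin":0},{"claw":0.1,"tx":0.047,"ty":-0.16,"tz":0,"spin":0},{"claw":0.1,"tx":0.056,"ty":-0.19,"tz":0,"spin":0},{"claw":0.1,"tx":0.065,"ty":-0.22,"tz":0,"spin":0}]'

```text
time: 11.07
position: [0.5577, 0.0679, 0.2985]
tool_rot: [-3.093, -0.545, 0.005]
ft_force: [1.4, -0.3, -1.9]
grip_width: 0.313
```

step_arm --increments '[{"claw":0.1,"tx":0.009,"ty":-0.03,"tz":0,"spin":0},{"claw":0.1,"tx":0.018,"ty":-0.06,"tz":0,"spin":0},{"claw":0.1,"tx":0.027,"ty":-0.09,"tz":0,"spin":0},{"claw":0.1,"tx":0.036,"ty":-0.12,"tz":0,"spin":0},{"claw":0.1,"tx":0.045,"ty":-0.15,"tz":0,"spin":0},{"claw":0.1,"tx":0.054,"ty":-0.18,"tz":0,"spin":0},{"claw":0.1,"tx":0.061,"ty":-0.207,"tz":0,"spin":0},{"claw":0.1,"tx":0.064,"ty":-0.22,"tz":0,"spin":0}]'

```text
time: 11.73
position: [0.5413, 0.2992, 0.2987]
tool_rot: [-3.09, -0.552, 0.005]
ft_force: [-0.1, 0.2, -1.9]
grip_width: 0.31
```

step_arm --increments '[{"claw":0.1,"tx":0,"ty":0,"tz":0,"spin":0},{"claw":0.1,"tx":0,"ty":0,"tz":0,"spin":0},{"claw":0.1,"tx":0,"ty":0,"tz":0,"spin":0},{"claw":0.1,"tx":0,"ty":0,"tz":0,"spin":0}]'

```text
time: 12.07
position: [0.545, 0.292, 0.2995]
tool_rot: [3.093, 0.539, -0.001]
ft_force: [-0.2, -0.1, -2.9]
grip_width: 0.31
```

```bash
python3 -c "
from h import *
go(.5430,.2975,.0465)"
```

```text
grasp [0.5449 0.2917 0.136 ] shift mm [ 0.3 -6.3 89.5] q [ 0.1   0.44 -0.8   1.64  0.34  1.21 -2.  ] t 12.07 yaw 19.8 w 0.31 f [-0.2 -0.1 -2.9]
```

step_arm --increments '[{"claw":0.1,"tx":0,"ty":-0.006,"tz":0.01,"spin":0},{"claw":0.1,"tx":0,"ty":-0.006,"tz":0.03,"spin":0},{"claw":0.1,"tx":0,"ty":-0.006,"tz":0.05,"spin":0},{"claw":0.1,"tx":0,"ty":-0.006,"tz":0.066,"spin":0},{"claw":0.1,"tx":0,"ty":-0.006,"tz":0.077,"spin":0},{"claw":0.1,"tx":0,"ty":-0.006,"tz":0.084,"spin":0},{"claw":0.1,"tx":0,"ty":-0.006,"tz":0.087,"spin":0},{"claw":0.1,"tx":0,"ty":-0.006,"tz":0.087,"spin":0}]'

```text
time: 12.73
position: [0.5423, 0.2995, 0.2128]
tool_rot: [3.094, 0.543, -0.001]
ft_force: [-0.6, -0.4, -2.4]
grip_width: 0.314
```

```bash
python3 -c "
from h import *
go(.5430,.2975,.0465)"
```

```text
grasp [0.5422 0.2995 0.0493] shift mm [0.1 2.2 2.8] q [ 0.05  0.54 -0.76  1.71  0.41  1.07 -2.07] t 12.73 yaw 19.9 w 0.314 f [-0.6 -0.4 -2.4]
```

step_arm --increments '[{"claw":0.1,"tx":0,"ty":0.002,"tz":0.001,"spin":0},{"claw":0.1,"tx":0,"ty":0.002,"tz":0.002,"spin":0},{"claw":0.1,"tx":0,"ty":0.002,"tz":0.003,"spin":0},{"claw":0.1,"tx":0,"ty":0.002,"tz":0.003,"spin":0},{"claw":0.1,"tx":0,"ty":0.002,"tz":0.003,"spin":0}]'

```text
time: 13.15
position: [0.543, 0.2979, 0.2106]
tool_rot: [3.094, 0.544, 0.001]
ft_force: [0.2, 0.1, -2.2]
grip_width: 0.314
```

step_arm --increments '[{"claw":0.35,"tx":0,"ty":0,"tz":0,"spin":0},{"claw":0.6,"tx":0,"ty":0,"tz":0,"spin":0},{"claw":0.6,"tx":0,"ty":0,"tz":0,"spin":0},{"claw":0.6,"tx":0,"ty":0,"tz":0,"spin":0},{"claw":0.6,"tx":0,"ty":0,"tz":0,"spin":0},{"claw":0.6,"tx":0,"ty":0,"tz":0,"spin":0}]'

```text
time: 13.65
position: [0.543, 0.2979, 0.2104]
tool_rot: [3.094, 0.544, 0.0]
ft_force: [-0.2, 0.5, -0.3]
grip_width: 0.577
```

step_arm --increments '[{"claw":0.6,"tx":0,"ty":0,"tz":-0.01,"spin":0},{"claw":0.6,"tx":0,"ty":0,"tz":-0.03,"spin":0},{"claw":0.6,"tx":0,"ty":0,"tz":-0.055,"spin":0},{"claw":0.6,"tx":0,"ty":0,"tz":-0.078,"spin":0},{"claw":0.6,"tx":0,"ty":0,"tz":-0.09,"spin":0},{"claw":0.6,"tx":0,"ty":0,"tz":-0.09,"spin":0},{"claw":0.6,"tx":0,"ty":0,"tz":-0.09,"spin":0}]'

```text
time: 14.23
position: [0.543, 0.2979, 0.3006]
tool_rot: [3.094, 0.543, 0.002]
ft_force: [-0.2, -0.2, -0.1]
grip_width: 0.598
```

```bash
python3 -c "
from h import *
go(.5906,-.3465,.14)
P=imaging.camera_params('wrist');im=imaging.get_image('wrist');cv2.imwrite('pics/w5.png',im)
head(im,P)"
```

```text
grasp [0.5432 0.2979 0.1371] shift mm [-175.   622.    -2.9] q [ 0.09  0.44 -0.81  1.64  0.34  1.21 -2.01] t 14.23 yaw 19.9 w 0.598 f [-0.2 -0.2 -0.1]
head px 402.3 234.6 r 18.9 [0.567  0.2065 0.049 ]
head px 278.5 226.5 r 14.6 [0.5413 0.2965 0.049 ]
```

View pics/w5.png

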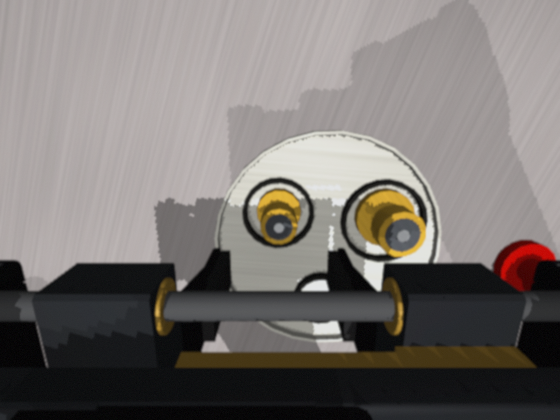

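Both dops stand in their rings: medium head at (279,227), large at (402,235). Off to the small dop.

step_arm --increments '[{"claw":0.7,"tx":-0.006,"ty":0.02,"tz":0,"spin":0},{"claw":0.7,"tx":-0.015,"ty":0.053,"tz":0,"spin":0},{"claw":0.7,"tx":-0.025,"ty":0.09,"tz":0,"spin":0},{"claw":0.7,"tx":-0.036,"ty":0.128,"tz":0,"spin":0},{"claw":0.7,"tx":-0.047,"ty":0.167,"tz":0,"spin":0},{"claw":0.7,"tx":-0.058,"ty":0.206,"tz":0,"spin":0},{"claw":0.7,"tx":-0.069,"ty":0.245,"tz":0,"spin":0},{"claw":0.7,"tx":-0.08,"ty":0.284,"tz":0,"spin":0}]'

```text
time: 14.95
position: [0.5636, 0.0013, 0.2984]
tool_rot: [-3.094, -0.543, 0.005]
ft_force: [1.1, -0.9, -0.2]
grip_width: 0.701
```

step_arm --increments '[{"claw":0.7,"tx":-0.011,"ty":0.039,"tz":0,"spin":0},{"claw":0.7,"tx":-0.022,"ty":0.078,"tz":0,"spin":0},{"claw":0.7,"tx":-0.033,"ty":0.117,"tz":0,"spin":0},{"claw":0.7,"tx":-0.044,"ty":0.156,"tz":0,"spin":0},{"claw":0.7,"tx":-0.055,"ty":0.195,"tz":0,"spin":0},{"claw":0.7,"tx":-0.066,"ty":0.234,"tz":0,"spin":0},{"claw":0.7,"tx":-0.076,"ty":0.27,"tz":0,"spin":0},{"claw":0.7,"tx":-0.085,"ty":0.3,"tz":0,"spin":0}]'

```text
time: 15.62
position: [0.5856, -0.3109, 0.2977]
tool_rot: [-3.094, -0.539, 0.005]
ft_force: [0.8, -0.0, 0.1]
grip_width: 0.698
```

step_arm --increments '[{"claw":0.7,"tx":-0.006,"ty":0.02,"tz":0,"spin":0},{"claw":0.7,"tx":-0.01,"ty":0.035,"tz":0,"spin":0},{"claw":0.7,"tx":-0.01,"ty":0.038,"tz":0,"spin":0},{"claw":0.7,"tx":-0.01,"ty":0.038,"tz":0,"spin":0},{"claw":0.7,"tx":-0.01,"ty":0.038,"tz":0,"spin":0},{"claw":0.7,"tx":-0.01,"ty":0.038,"tz":0,"spin":0}]'

```text
time: 16.12
position: [0.5911, -0.3438, 0.3002]
tool_rot: [-3.092, -0.549, -0.0]
ft_force: [-0.2, -0.0, 0.4]
grip_width: 0.701
```

```bash
python3 -c "
from h import *
go(.5906,-.3465,.041)
P=imaging.camera_params('wrist');im=imaging.get_image('wrist');cv2.imwrite('pics/w6.png',im)
head(im,P)"
```

```text
grasp [ 0.5911 -0.3436  0.1367] shift mm [-1.5  2.7 95.7] q [ 0.9   0.52 -0.56  1.47  0.28  1.24 -0.92] t 16.12 yaw 20.1 w 0.701 f [-0.2 -0.   0.4]
head px 276.7 230.4 r 10.4 [ 0.5859 -0.3446  0.049 ]
```

View pics/w6.png

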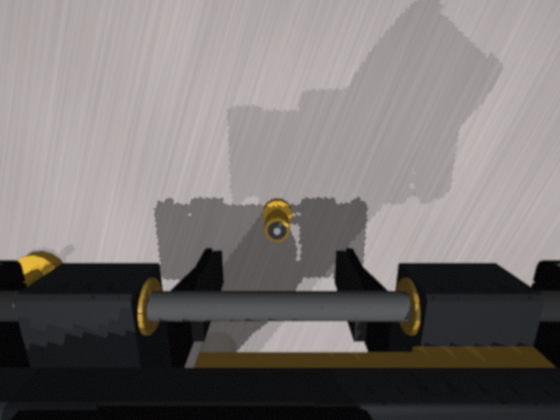

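Wrist view: small dop head at (277,230), centred between the fingers, with the bottle well behind. Descend and grip.

step_arm --increments '[{"claw":0.7,"tx":-0.003,"ty":0,"tz":0.015,"spin":0},{"claw":0.7,"tx":-0.003,"ty":0,"tz":0.04,"spin":0},{"claw":0.7,"tx":-0.003,"ty":0,"tz":0.066,"spin":0},{"claw":0.6,"tx":-0.003,"ty":0,"tz":0.086,"spin":0},{"claw":0.6,"tx":-0.003,"ty":0,"tz":0.095,"spin":0},{"claw":0.6,"tx":-0.003,"ty":0,"tz":0.095,"spin":0},{"claw":0.05,"tx":-0.003,"ty":0,"tz":0.095,"spin":0},{"claw":0.05,"tx":-0.003,"ty":0,"tz":0.095,"spin":0}]' --force 20

```text
time: 16.83
position: [0.5885, -0.3474, 0.2072]
tool_rot: [3.092, 0.544, 0.004]
ft_force: [0.3, -1.0, 0.7]
grip_width: 0.523
```

step_arm --increments '[{"claw":0.05,"tx":0,"ty":0,"tz":0,"spin":0},{"claw":0.05,"tx":0,"ty":0,"tz":0,"spin":0},{"claw":0.05,"tx":0,"ty":0,"tz":0,"spin":0},{"claw":0.05,"tx":0,"ty":0,"tz":0,"spin":0},{"claw":0.05,"tx":0,"ty":0,"tz":0,"spin":0},{"claw":0.05,"tx":0,"ty":0,"tz":0,"spin":0},{"claw":0.05,"tx":0,"ty":0,"tz":0,"spin":0},{"claw":0.05,"tx":0,"ty":0,"tz":0,"spin":0}]' --force 20

```text
time: 17.5
position: [0.5876, -0.3476, 0.2052]
tool_rot: [3.094, 0.543, -0.0]
ft_force: [-0.4, -0.3, -0.3]
grip_width: 0.221
```

```bash
python3 -c "
from h import *
go(.4779,.2322,.14)"
```

```text
grasp [ 0.5876 -0.3476  0.0417] shift mm [  94.5 -582.5  -98.3] q [ 0.89  0.6  -0.53  1.55  0.33  1.08 -0.95] t 17.5 yaw 19.9 w 0.221 f [-0.4 -0.3 -0.3]
```

step_arm --increments '[{"claw":0.05,"tx":0,"ty":0,"tz":0,"spin":0},{"claw":0.05,"tx":0,"ty":0,"tz":-0.01,"spin":0},{"claw":0.05,"tx":0,"ty":0,"tz":-0.03,"spin":0},{"claw":0.05,"tx":0,"ty":0,"tz":-0.055,"spin":0},{"claw":0.05,"tx":0,"ty":0,"tz":-0.08,"spin":0},{"claw":0.05,"tx":0,"ty":0,"tz":-0.095,"spin":0},{"claw":0.05,"tx":0,"ty":0,"tz":-0.098,"spin":0},{"claw":0.05,"tx":0,"ty":0,"tz":-0.098,"spin":0}]'

```text
time: 18.17
position: [0.588, -0.3476, 0.3051]
tool_rot: [3.092, 0.543, 0.003]
ft_force: [-0.1, 0.3, -0.4]
grip_width: 0.219
```

step_arm --increments '[{"claw":0.05,"tx":0.003,"ty":-0.018,"tz":0,"spin":0},{"claw":0.05,"tx":0.008,"ty":-0.047,"tz":0,"spin":0},{"claw":0.05,"tx":0.013,"ty":-0.08,"tz":0,"spin":0},{"claw":0.05,"tx":0.019,"ty":-0.115,"tz":0,"spin":0},{"claw":0.05,"tx":0.024,"ty":-0.15,"tz":0,"spin":0},{"claw":0.05,"tx":0.03,"ty":-0.185,"tz":0,"spin":0},{"claw":0.05,"tx":0.036,"ty":-0.22,"tz":0,"spin":0},{"claw":0.05,"tx":0.041,"ty":-0.255,"tz":0,"spin":0}]'

```text
time: 18.83
position: [0.538, -0.0922, 0.3017]
tool_rot: [-3.093, -0.543, 0.004]
ft_force: [0.6, 0.6, 0.2]
grip_width: 0.225
```

step_arm --increments '[{"claw":0.05,"tx":0.006,"ty":-0.035,"tz":0,"spin":0},{"claw":0.05,"tx":0.011,"ty":-0.07,"tz":0,"spin":0},{"claw":0.05,"tx":0.017,"ty":-0.105,"tz":0,"spin":0},{"claw":0.05,"tx":0.023,"ty":-0.14,"tz":0,"spin":0},{"claw":0.05,"tx":0.028,"ty":-0.175,"tz":0,"spin":0},{"claw":0.05,"tx":0.034,"ty":-0.208,"tz":0,"spin":0},{"claw":0.05,"tx":0.039,"ty":-0.24,"tz":0,"spin":0},{"claw":0.05,"tx":0.044,"ty":-0.27,"tz":0,"spin":0}]'

```text
time: 19.5
position: [0.4872, 0.1765, 0.302]
tool_rot: [3.094, 0.545, -0.003]
ft_force: [0.5, 0.5, -1.4]
grip_width: 0.224
```

step_arm --increments '[{"claw":0.05,"tx":0.004,"ty":-0.025,"tz":0,"spin":0},{"claw":0.05,"tx":0.008,"ty":-0.045,"tz":0,"spin":0},{"claw":0.05,"tx":0.01,"ty":-0.057,"tz":0,"spin":0},{"claw":0.05,"tx":0.01,"ty":-0.057,"tz":0,"spin":0},{"claw":0.05,"tx":0.01,"ty":-0.057,"tz":0,"spin":0},{"claw":0.05,"tx":0.01,"ty":-0.057,"tz":0,"spin":0},{"claw":0.05,"tx":0.01,"ty":-0.057,"tz":0,"spin":0}]'

```text
time: 20.08
position: [0.479, 0.2303, 0.3026]
tool_rot: [3.094, 0.54, -0.002]
ft_force: [-0.0, -0.4, -1.2]
grip_width: 0.225
```

```bash
python3 -c "
from h import *
go(.4783,.2322,.0457)"
```

```text
grasp [0.4788 0.2301 0.1391] shift mm [ 0.3 -2.2 93.4] q [ 0.31  0.25 -0.9   1.85  0.22  1.15 -1.89] t 20.08 yaw 19.8 w 0.225 f [-0.  -0.4 -1.2]
```

step_arm --increments '[{"claw":0.05,"tx":0,"ty":-0.001,"tz":0.01,"spin":0},{"claw":0.05,"tx":0,"ty":-0.001,"tz":0.03,"spin":0},{"claw":0.05,"tx":0,"ty":-0.001,"tz":0.052,"spin":0},{"claw":0.05,"tx":0,"ty":-0.001,"tz":0.07,"spin":0},{"claw":0.05,"tx":0,"ty":-0.001,"tz":0.081,"spin":0},{"claw":0.05,"tx":0,"ty":-0.001,"tz":0.088,"spin":0},{"claw":0.05,"tx":0,"ty":-0.001,"tz":0.091,"spin":0},{"claw":0.05,"tx":0,"ty":-0.001,"tz":0.091,"spin":0}]'

```text
time: 20.75
position: [0.4783, 0.2328, 0.2119]
tool_rot: [3.094, 0.543, -0.001]
ft_force: [0.5, 0.1, -1.2]
grip_width: 0.222
```

```bash
python3 -c "
from h import *
go(.4783,.2322,.0457)"
```

```text
grasp [0.4782 0.2327 0.0484] shift mm [-0.1  0.5  2.7] q [ 0.24  0.38 -0.85  1.92  0.34  0.99 -1.99] t 20.75 yaw 19.9 w 0.222 f [ 0.5  0.1 -1.2]
```

step_arm --increments '[{"claw":0.05,"tx":0,"ty":0,"tz":0.001,"spin":0},{"claw":0.05,"tx":0,"ty":0,"tz":0.002,"spin":0},{"claw":0.05,"tx":0,"ty":0,"tz":0.003,"spin":0},{"claw":0.05,"tx":0,"ty":0,"tz":0.003,"spin":0},{"claw":0.05,"tx":0,"ty":0,"tz":0.003,"spin":0}]'

```text
time: 21.17
position: [0.4783, 0.233, 0.2095]
tool_rot: [3.094, 0.544, 0.001]
ft_force: [-0.1, 0.2, -1.7]
grip_width: 0.219
```

step_arm --increments '[{"claw":0.25,"tx":0,"ty":0,"tz":0,"spin":0},{"claw":0.5,"tx":0,"ty":0,"tz":0,"spin":0},{"claw":0.5,"tx":0,"ty":0,"tz":0,"spin":0},{"claw":0.5,"tx":0,"ty":0,"tz":0,"spin":0},{"claw":0.5,"tx":0,"ty":0,"tz":0,"spin":0},{"claw":0.5,"tx":0,"ty":0,"tz":0,"spin":0}]'

```text
time: 21.67
position: [0.4782, 0.2329, 0.2092]
tool_rot: [3.094, 0.544, 0.0]
ft_force: [0.4, -0.3, 0.3]
grip_width: 0.48
```

step_arm --increments '[{"claw":0.5,"tx":0,"ty":0,"tz":-0.01,"spin":0},{"claw":0.5,"tx":0,"ty":0,"tz":-0.03,"spin":0},{"claw":0.5,"tx":0,"ty":0,"tz":-0.055,"spin":0},{"claw":0.5,"tx":0,"ty":0,"tz":-0.083,"spin":0},{"claw":0.5,"tx":0,"ty":0,"tz":-0.11,"spin":0},{"claw":0.5,"tx":0,"ty":0,"tz":-0.13,"spin":0},{"claw":0.5,"tx":0,"ty":0,"tz":-0.14,"spin":0},{"claw":0.5,"tx":0,"ty":0,"tz":-0.14,"spin":0}]'

```text
time: 22.33
position: [0.4788, 0.2336, 0.352]
tool_rot: [-3.094, -0.544, -0.008]
ft_force: [0.2, 0.3, 0.1]
grip_width: 0.501
```

```bash
python3 -c "
from h import *
go(.478,.232,.2)
im=imaging.get_image('wrist'); a=imaging.get_image('scene'); b=imaging.get_image('side')
c=lambda i,x0,y0,x1,y1:cv2.resize(i[y0:y1,x0:x1],(400,300),interpolation=cv2.INTER_CUBIC)
cv2.imwrite('pics/f.png',np.vstack([np.hstack([c(a,150,130,410,350),c(b,120,100,400,345)]),np.hstack([c(a,310,135,400,205),c(im,0,0,560,420)])]))
"
```

```text
grasp [0.4796 0.2338 0.1885] shift mm [ -2.    1.1 -11.6] q [ 0.34  0.2  -0.93  1.79  0.17  1.23 -1.86] t 22.33 yaw 19.9 w 0.501 f [0.2 0.3 0.1]
```

View pics/f.png

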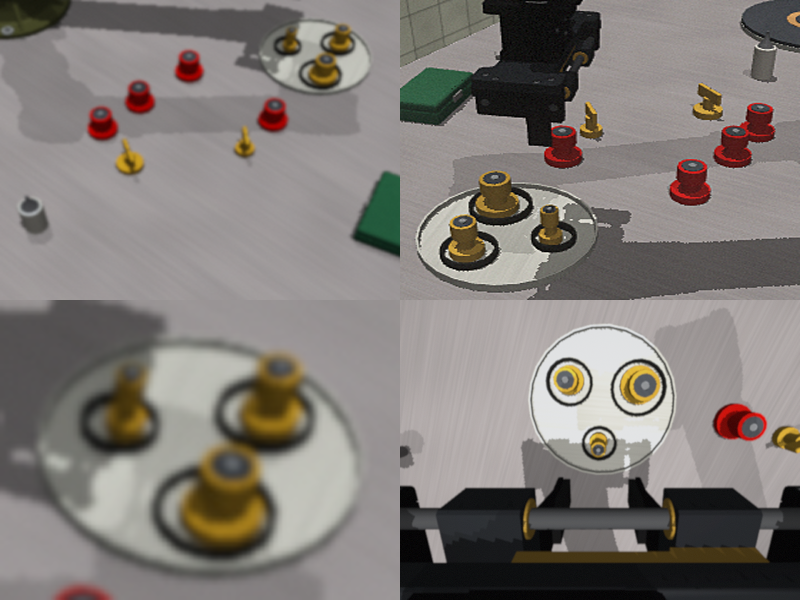

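All three dops stand inside their own rings in all three views. The wing nuts, bottle and red pieces are still where they were, and the arm is clear. Handing in.

```bash
python3 -c "
from bench import workorder
print(workorder.close_job())"
```

```text
the job is handed in; nothing more can be done
None
```

I moved the large, medium and small brass dops, in that order, into their matching nests, and handed the job in at about 22.5 s of the 83 s allowed.

- **Final check:** the last scene, side and wrist pictures show each dop standing upright inside its own ring. The wing nuts, bottle and red look-alikes look unmoved; I judged that by eye and did not re-measure them. The gripper was open about 0.14 m above its release height and touching nothing.
- **Forces:** readings between moves stayed under about 6 N.
- **Disagreement between measurements:** the two-view and wrist-camera dop positions differed by up to about 5 mm. This was partly because the arm had not fully settled when pictures were taken. It was well within the jaw opening and the 8 mm clearance around each foot.
- **Picture budget:** I viewed 10 of the 14 pictures.

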